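# Slide the drilling carrier home and lock it

## Robot

A 6-joint arm with a two-finger parallel gripper is mounted at the origin on the work surface. World frame = base frame: x ahead of the robot, y to its left, z up, the work surface at z = 0. Lengths are in m, angles in degrees, forces in N, time in s.
With the tool pointing down it reaches from about 0.325 to 0.85 m from the base axis. Payload 4.4 kg.
Tool frame: the origin (TCP) lies at the very end of the fingers, on their centre line; the grasp point (between the pads) lies arm.grasp_offset behind it (arm.grasp_offset is the distance from the TCP to the grasp point, in m); z points along the fingers, y is the line along which they close (so a half turn about z gives the same grasp; the last joint's range is limited). The gripper opens to 94 mm and grips with 3 to 60 N. Pads are 16 mm wide; open, the fingers measure 119 mm over their backs; the gripper's body (75 mm by 177 mm) begins 78 mm behind the grasp point.
Start: joints at [-8.623, 11.837, 88.321, -0, 79.842, -8.623], TCP at [0.575, -0, 0.205] pointing down, gripper open.
Joint ranges: [-156.59, 156.59], [-49.26, 127.26], [12.9, 141.05], [-63.56, 243.56], [4.71, 150.69], [-161.64, 161.64]. Speed limits (degrees/s): [159.86, 159.86, 180, 180, 180, 180].

## Interface

Orientations are given as [roll, pitch, yaw] about the fixed x, y, z axes, in that order (R = Rz(yaw) Ry(pitch) Rx(roll)).
In Python, from bench import arm, imaging gives the robot as it stands. The module is installed in compiled form; this text tells all that it offers.
- The arm moves only by the shell command python3 -m inch 'ROWS' [FORCE]. ROWS is JSON, a list of rows, each a list of 5 numbers: the opening, from 0 (shut) to 1 (fully open), then the shift along the tool's x, y, z in units of 30 mm (1.0 is 30 mm), then the turn about the tool's z in units of 8 degrees (1.0 is 8 degrees). A call has 1 to 12 rows; each row shifts and turns the commanded pose from where the row before left it, along the tool's axes as they then stand; what a row does not reach is not made up. A row lasts 1/8 s, in which the tool goes at most 62.5 mm and 10.7 degrees, less where a joint would pass 70% of its speed; a pose out of reach is approached as far as the arm can. A call is refused whole if a number of a shift passes 1 or a number of a turn 1, either way. A call with a gripper value outside its range is refused whole. The fingers move at their own pace and stop on an object; FORCE is the grip in N (left out, the last holds). Time passes only in rows, so rows that do not move let the fingers close. It gives the time, the measured TCP pose, the force, the opening and the grip force at its end, in the units of the state.
- arm.get_state(): the state, without advancing time (a new reading comes with each control period).
- imaging.capture(name): name is "scene" or "side" or "wrist"; returns the picture (480x640x3 uint8, red, green, blue); there is no depth.
- imaging.camera_params(name): a dict with "fx", "fy", "cx", "cy" (pixels), "rvec" (rotation vector, rad) and "tvec" (3), from world to camera coordinates, as OpenCV has them; the wrist camera has in their place "mount" (4x4, takes a point from camera to tool coordinates, whose origin is the TCP and whose axes are the flange's). Camera axes: x right, y down, z forward; pixel columns grow to the right and rows downward; lengths in m; the calibration is good to about 2 mm. A picture is of the moment at which its call begins: read the wrist's pose just before it. camera_params takes no time and is no camera call.
- arm.sign_off(): hands the job in; it is judged then, once.
The state is a dict: "t": time; "joint_pos": joint angles; "joint_velocities": joint speeds; "joint_efforts": joint torques, N m; "eef_pos": TCP position; "orientation": TCP orientation; "wrist_force": force on the tool from outside, world axes, zero at the start; "moment": the same for the moment, N m; "gripper_width": finger opening in m; "grip_force": force on a finger pad.
Only numpy, scipy, OpenCV 4.12 (cv2) and the standard library are available. Lean on these libraries where they do the work, as an engineer would, in place of code of your own. Each camera call takes 0.05 s, during which the arm holds its last target. There are 200 camera calls.

## Task

On the blue mat is a drilling jig with a wooden carrier board that holds a walnut. With a fingertip, push the board along its rails towards the red turn button until it drops into its locating notches and sits flat on the rails; then push the brass pin of the turn button round until the red bar lies fully across the end of the board, over it, to lock it in. Do not lift or tip the board, leave the loose walnut, the knife and the cup where they are, and finish clear of everything.

Things in the scene. Friction and masses are not known exactly. Their poses are not given: they have to be found in the camera images.
- jig: Fixed plywood drilling jig, 355 (x) by 150 (y) mm. Origin at bench height, 175 mm before its front end; x = direction to slide the board, z up, y left of the slide. Rail tops are 30 mm above the bench. Dark side guides, inner faces at y = +-62 mm, 44 mm high, run from x = -180 to 138 mm; the rear (-x) end is open.
- jig_end (a point): Top centre of the wooden end block at the jig's front: x = 156, y = 0, 44 mm high; the block spans x 138 to 175 mm and stops a board pushed past the notches. The rails with their notches are set to a new place each time: the board drops when its origin is somewhere between x = 30 and 60 mm, and then has about 6 mm of play along x.
- carrier: Loose carrier board, about 0.4 kg, 140 (x) by 120 (y) mm, axes as the jig's, 2 mm side play. Origin: centre of its feet's undersides, 30 mm above the bench while riding the rails, about 21 mm once the feet are in the notches. Above the origin: feet 0-9, board 9-21 mm. Slides with a few N; about 40 mm/s is safe, much faster may skip the notches. Once dropped it slides no further.
- carrier_back (a point): Middle of the back face of the board and its dark rear batten, where a fingertip pushes: x = -70, y = 0, 28 mm above the board's origin. The face is 120 mm wide and reaches from 9 to 39 mm above the board's origin; the batten is 15 mm thick.
- carrier_nut (a point): Top of the walnut fixed in the carrier board: x = -25, y = 0, 58 mm above the board's origin; the cork nest round it has a 22 mm radius.
- latch (a joint): Angle of the red turn button (rad): 0 = open, lying along the end block, pointing to the jig's +y; grows counter-clockwise from above to 1.571 at its stop = pointing to the jig's -x, over the front end of the seated board. Stiff with friction (about 1 N at the pin); stays where it is left. It may start a little way round.
- latch_pivot (a point): Pivot of the turn button, on top of its bar, at x = 155, y = 0, 56 mm above the bench in the jig's frame. The red bar is 20 mm wide, lies 46 to 56 mm above the bench and reaches 68 mm from the pivot.
- latch_pin (a point): Centre of the upright brass pin on the turn button, 14 mm in diameter, 60 mm from the pivot, standing from 56 to 84 mm above the bench (this point is at 70 mm).
- walnut: Loose walnut on the bench, 33 mm across, 34 mm high, origin at its underside. Leave alone.
- knife: Yellow and black utility knife lying on the bench, 135 by 22 by 17 mm plus a short blade at +x, origin under its middle. Leave alone.
- cup: White cup standing on the bench, 76 mm across, 85 mm high, origin under its centre. Leave alone.
Not all that is in view belongs to the job. Of the things that look like the carrier, the middle-sized one is meant.

How it is judged (in metres and radians):
On the way, in this order (a step that is already met when the one before it is completed fails the run):
1. the carrier board has dropped into the notches and lies flat on the rails (z of carrier in the frame of jig below 0.0235 m and x of carrier in the frame of jig above 0.02 m and angle between carrier's own z axis and vertical below 0.04 rad), for 0.2 s.
2. the turn button is swung over the board's end (all of step 1 and value of joint latch above 1.35 rad), for 0.2 s.
At the end, for the whole second after the job is handed in: The carrier board is down in its notches, flat on the rails (origin under 23.5 mm above the bench, tilt under 0.04 rad) and at rest; the turn button is at more than 1.35 of 1.57 rad, over the board's end, and at rest (all of step 2 and linear speed of carrier below 0.02 m/s and velocity of joint latch between -0.1 and 0.1 rad/s); the robot touches nothing.
It fails at once if the carrier board is lifted off its rails (z of carrier in the frame of jig above 0.039 m).
It fails at once if the carrier board is tipped (angle between carrier's own z axis and vertical above 0.2 rad).
It fails at once if the walnut is disturbed (distance of walnut from where it was at the start of the episode above 0.02 m).
It fails at once if the knife is disturbed (distance of knife from where it was at the start of the episode above 0.02 m).
It fails at once if the cup is disturbed (distance of cup from where it was at the start of the episode above 0.02 m).
It also fails if it takes over 46 s, if anything falls off the work surface, if the arm or the gripper's body presses on something with over 40 N, if the wrist force passes 120 N, or if a joint passes its speed limit or range.

## Working session

There is one attempt and no reset: what is moved stays moved. The work goes in short steps, Python scripts to look and compute and a shell command to move; the robot and the scene stay as the last step left them, time stands still between calls to the robot, and variables do not carry over. Pictures are saved under pics/ and viewed, at most 10 in all, crops included, and the job is handed in when it is done.

```bash
mkdir -p pics; python3 - <<'E'
from bench import arm, imaging
import cv2
s=arm.get_state();print(s['t'],s['eef_pos'],s['orientation'],s['gripper_width'],arm.grasp_offset)
for n in("scene","side"):
    cv2.imwrite(f"pics/{n}0.png",imaging.capture(n)[:,:,::-1]);print(n,imaging.camera_params(n))
print(imaging.camera_params("wrist"))
E
```

```text
0.0 [5.74201560e-01 9.27717170e-05 2.04283132e-01] [-1.79872806e+02 -1.97752432e-02  8.99984090e+01] 0.0943624306003323 0.0188
scene {'fx': 579.0705560254294, 'fy': 579.0705560254294, 'cx': 324.1638305272095, 'cy': 240.0424562150503, 'rvec': array([ 1.9493052 ,  1.00288694, -0.51413156]), 'tvec': array([-0.30544205, -0.14267822,  1.55883967])}
side {'fx': 450.763001225238, 'fy': 450.763001225238, 'cx': 318.1889935771031, 'cy': 240.54893256641537, 'rvec': array([ 2.12419535, -0.80546809,  0.36123534]), 'tvec': array([-0.35259674,  0.25508334,  0.79842124])}
{'fx': 411.58608393746186, 'fy': 411.58608393746186, 'cx': 313.5837513606464, 'cy': 241.67613312544637, 'mount': array([[ 6.94153459e-04, -9.64381249e-01, -2.64515262e-01,
         7.57170960e-02],
       [ 9.99999259e-01,  9.34007584e-04, -7.81000139e-04,
         9.09037609e-04],
       [ 1.00024115e-03, -2.64514524e-01,  9.64381183e-01,
        -1.79593665e-01],
       [ 0.00000000e+00,  0.00000000e+00,  0.00000000e+00,
         1.00000000e+00]])}
```

View pics/scene0.png

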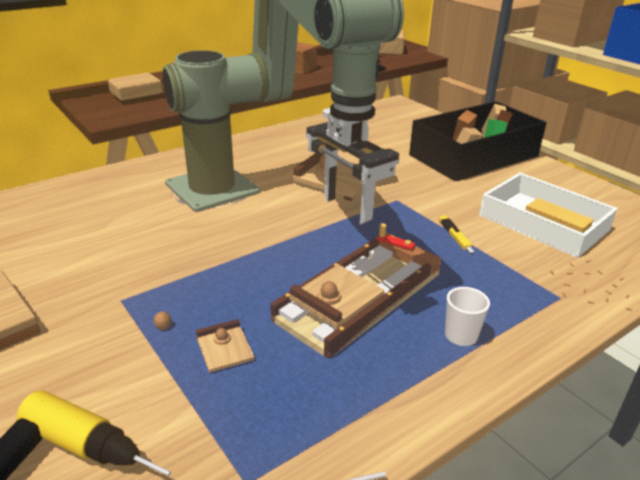

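View pics/side0.png

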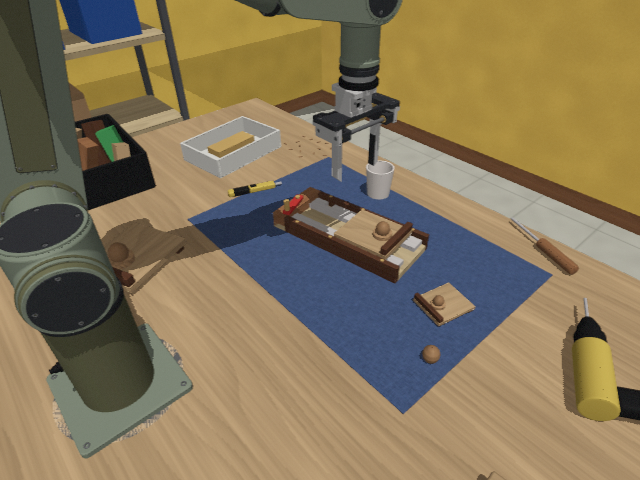

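Carrier look-alikes: a small board at scene (225,345), the one in the jig at (325,295), and a large one behind the robot at (320,180), also seen in side at (120,260). The middle-sized one sits in the jig between the rails, so I'll confirm that with a crop.

```bash
python3 - <<'E'
import cv2
a=cv2.imread("pics/scene0.png")[215:360,260:450]
b=cv2.imread("pics/side0.png")[180:285,265:440]
cv2.imwrite("pics/c1.png",cv2.resize(a,None,fx=4,fy=4,interpolation=cv2.INTER_CUBIC))
cv2.imwrite("pics/c2.png",cv2.resize(b,None,fx=4.5,fy=4.5,interpolation=cv2.INTER_CUBIC))
E
```

```text
(no output)
```

View pics/c1.png

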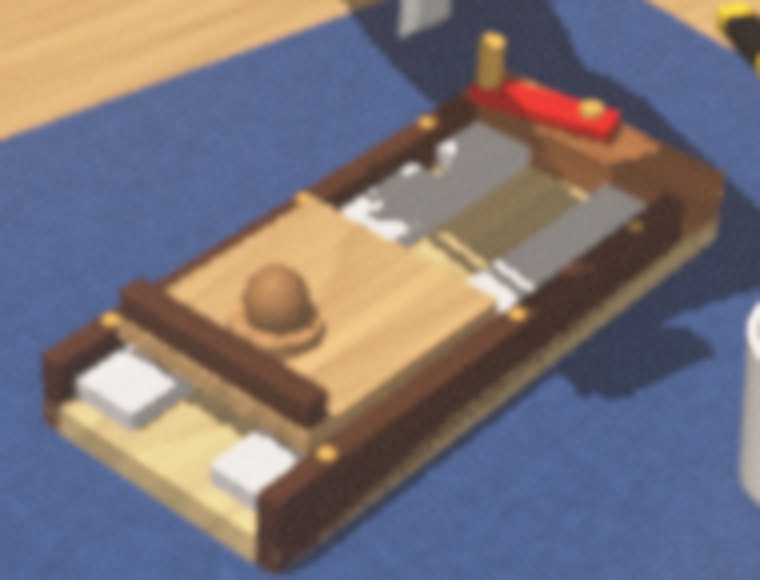

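View pics/c2.png

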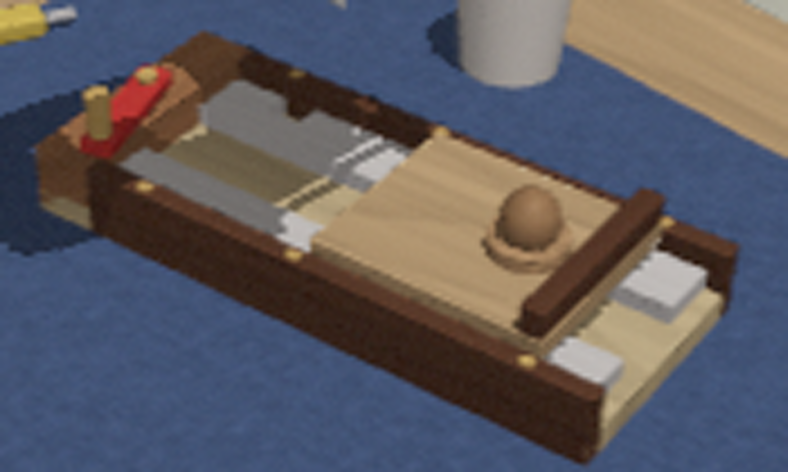

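The middle-sized carrier is in the jig: batten at scene crop (225,350), nut (277,300), button pivot (592,107) and pin top (492,40). I'll triangulate the guide screws, pivot, pin and batten.

```bash
cat > h.py <<'E'
import numpy as np, cv2
from bench import arm, imaging
def P(n):
    c=imaging.camera_params(n);K=np.array([[c['fx'],0,c['cx']],[0,c['fy'],c['cy']],[0,0,1]])
    return K@np.c_[cv2.Rodrigues(c['rvec'])[0],c['tvec']]
def tri(a,b):
    X=cv2.triangulatePoints(P("scene"),P("side"),np.float64(a).reshape(2,1),np.float64(b).reshape(2,1));return (X[:3]/X[3]).ravel()
def plane(n,uv,z):
    M=P(n);A=np.c_[M[:,0],M[:,1],M[:,2]*z+M[:,3]];p=np.linalg.solve(A,[*uv,1]);return p[:2]/p[2]
E
python3 - <<'E'
from h import *
np.set_printoptions(precision=4,suppress=True)
pts=dict(L1=((110,320),(526,360),.044),L2=((303,197),(293,255),.044),L3=((428,122),(145,187),.044),R1=((326,454),(667,224),.044),R2=((518,314),(440,132),.044),R3=((636,226),(297,75),.044),
piv=((592,107),(147,75),.058),pin=((492,40),(96,92),.084),nut=((277,268),(532,187),.088),batL=((140,290),(530,300),.069),batR=((318,390),(650,195),.069))
for k,(a,b,z) in pts.items():
    a=np.array(a)/4+(260,215);b=np.array(b)/4.5+(265,180)
    print(k,tri(a,b),plane("scene",a,z),plane("side",b,z))
# loose things
print('cup top scene',plane("scene",(467,298),.085),plane("side",(380,165),.085)); print('cup side base', plane("side",(380,195),0))
print('knife',plane("scene",(457,234),.01),plane("side",(254,188),.01)); print('nut',plane("scene",(163,321),.017),plane("side",(431,354),.017)); print('small',plane("scene",(225,345),.01))
E
```

```text
L1 [ 0.5519 -0.1148  0.0428] [ 0.5529 -0.1153] [ 0.5506 -0.1162]
L2 [0.5239 0.0223 0.0432] [0.5243 0.0224] [0.5226 0.0202]
L3 [0.5056 0.1216 0.0424] [0.5067 0.121 ] [0.5035 0.1179]
R1 [ 0.6868 -0.0892  0.0429] [ 0.6872 -0.0887] [ 0.6844 -0.0922]
R2 [0.6596 0.0498 0.0425] [0.6606 0.0492] [0.6573 0.047 ]
R3 [0.6401 0.1474 0.0427] [0.6407 0.1474] [0.6376 0.1437]
piv [0.5617 0.1883 0.0578] [0.5612 0.1895] [0.5605 0.1857]
pin [0.5074 0.1624 0.0822] [0.5094 0.1606] [0.5056 0.1596]
nut [ 0.6108 -0.0605  0.0876] [ 0.6111 -0.0607] [ 0.6102 -0.0611]
batL [ 0.5644 -0.1051  0.0656] [ 0.5686 -0.1085] [ 0.562 -0.106]
batR [ 0.6731 -0.0849  0.0676] [ 0.6734 -0.0837] [ 0.6696 -0.0898]
cup top scene [0.7874 0.1186] [0.7977 0.1227]
cup side base [0.7891 0.107 ]
knife [0.5508 0.3643] [0.5419 0.3638]
nut [ 0.458  -0.3296] [ 0.45   -0.3318]
small [ 0.5734 -0.2628]
```

```bash
python3 -m inch '[[0,0,0,0,-0.7],[0,0,0,0,-0.7],[0,-1,0.2,0,0],[0,-1,0.2,0,0],[0,-1,0.2,0,0],[0,-1,0.2,0,0],[0,-0.76,0,0,0],[0,0,0,1,0],[0,0,0,1,0],[0,0,0,1,0],[0,0,0,0.5,0],[0,0,0,0,0]]'; python3 - <<'E'
from h import *
s=arm.get_state();p=s['eef_pos'];O=np.array([.5916,.0362]);u=np.array([-.193,.981])
d=p[:2]-O;print(d@u,d@[-.981,-.193],p[2],s['orientation'],s['wrist_force'])
cv2.imwrite("pics/w1.png",imaging.capture("wrist")[:,:,::-1])
E
```

```text
t: 1.6
eef_pos: [0.6252, -0.1351, 0.0991]
orientation: [-179.8, -0.1, 101.2]
wrist_force: [0.2, -0.9, 0.6]
gripper_width: 0.0007
grip_force: 0.0
-0.17449060614052322 0.00011330467078431161 0.09906469263534129 [-1.79848327e+02 -9.33732967e-02  1.01201929e+02] [ 0.2050321  -0.94195361  0.59145354]
```

View pics/w1.png

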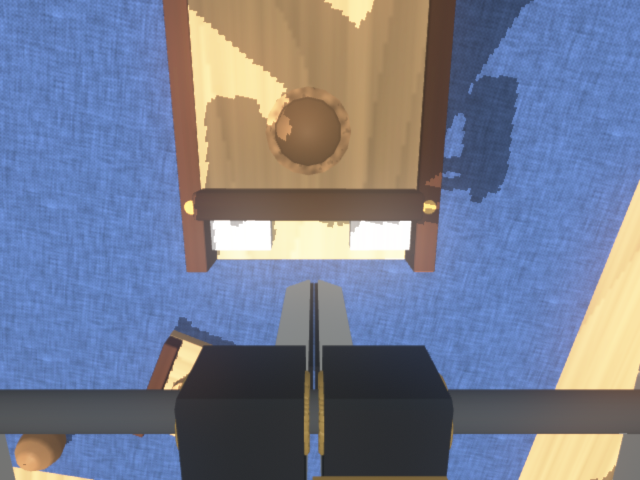

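The fingers are centred at (314,283) behind the batten at (313,205), with the axes parallel. Next I'll descend and push.

```bash
python3 -m inch '[[0,0,0,0.9,0],[0,0,0,0.9,0],[0,0.3,0,0,0],[0,0.15,0,0,0],[0,0.13,0,0,0],[0,0.13,0,0,0],[0,0.13,0,0,0],[0,0.13,0,0,0],[0,0.13,0,0,0],[0,0.13,0,0,0],[0,0.13,0,0,0],[0,0.13,0,0,0]]'; python3 -m inch '[[0,0.13,0,0,0],[0,0.13,0,0,0],[0,0.13,0,0,0],[0,0.13,0,0,0],[0,0.13,0,0,0],[0,0.13,0,0,0],[0,0.13,0,0,0],[0,0.13,0,0,0],[0,0.13,0,0,0],[0,0.13,0,0,0],[0,0.13,0,0,0],[0,0.13,0,0,0]]'
```

```text
t: 3.15
eef_pos: [0.6176, -0.0914, 0.0464]
orientation: [-180.0, 0.0, 101.2]
wrist_force: [0.2, -4.3, 2.1]
gripper_width: 0.0008
grip_force: 2.2
t: 4.65
eef_pos: [0.6083, -0.0454, 0.0463]
orientation: [-180.0, -0.0, 101.2]
wrist_force: [0.7, -4.3, 2.6]
gripper_width: 0.0005
grip_force: 1.9
```

```bash
python3 -m inch '[[0,0.13,0,0,0],[0,0.13,0,0,0],[0,0.13,0,0,0],[0,0.13,0,0,0],[0,0.13,0,0,0],[0,0.13,0,0,0],[0,0.13,0,0,0],[0,0.13,0,0,0]]'; python3 -m inch '[[0,0.13,0,0,0],[0,0.13,0,0,0],[0,0.13,0,0,0]]'
```

```text
t: 5.65
eef_pos: [0.6023, -0.0147, 0.0464]
orientation: [-180.0, -0.0, 101.2]
wrist_force: [0.8, -2.9, 1.5]
gripper_width: 0.0004
grip_force: 1.7
t: 6.02
eef_pos: [0.5997, -0.0031, 0.046]
orientation: [-180.0, -0.0, 101.2]
wrist_force: [0.3, -3.2, -0.0]
gripper_width: 0.0008
grip_force: 1.4
```

```bash
python3 -m inch '[[0,0.13,0,0,0],[0,0.13,0,0,0]]';  python3 -m inch '[[0,0.13,0,0,0],[0,0.13,0,0,0]]'
```

```text
t: 6.28
eef_pos: [0.5999, -0.0027, 0.0467]
orientation: [-180.0, 0.8, 101.3]
wrist_force: [2.0, -23.5, -2.7]
gripper_width: 0.0003
grip_force: 12.1
t: 6.52
eef_pos: [0.5999, -0.0023, 0.048]
orientation: [180.0, 1.5, 101.4]
wrist_force: [2.5, -40.6, -0.8]
gripper_width: 0.0004
grip_force: 20.2
```

It's stopped with force rising at carrier x≈38 mm, so it has probably dropped. I'll back off, rise and check.

```bash
python3 -m inch '[[0,-0.6,0,0,0],[0,-0.8,0,0,0],[0,-0.6,0,0,0],[0,0,0,-1,0],[0,0,0,-1,0],[0,0,0,-1,0],[0,0,0,-0.5,0]]'; python3 - <<'E'
from h import *
a=imaging.capture("scene")[215:360,260:450,::-1];b=imaging.capture("side")[180:285,265:440,::-1]
r=lambda i:cv2.resize(i,(520,300) if i is b else (400,300),interpolation=cv2.INTER_CUBIC)
cv2.imwrite("pics/c3.png",np.vstack([cv2.resize(a,(393,300),interpolation=2),cv2.resize(b,(393,236),interpolation=2)]))
cv2.imwrite("pics/s3.png",cv2.resize(b,None,fx=4.5,fy=4.5,interpolation=2))
E
```

```text
t: 7.4
eef_pos: [0.6098, -0.0472, 0.1533]
orientation: [179.9, 0.0, 101.2]
wrist_force: [-0.7, -0.1, 0.7]
gripper_width: 0.0005
grip_force: 0.0
```

View pics/s3.png

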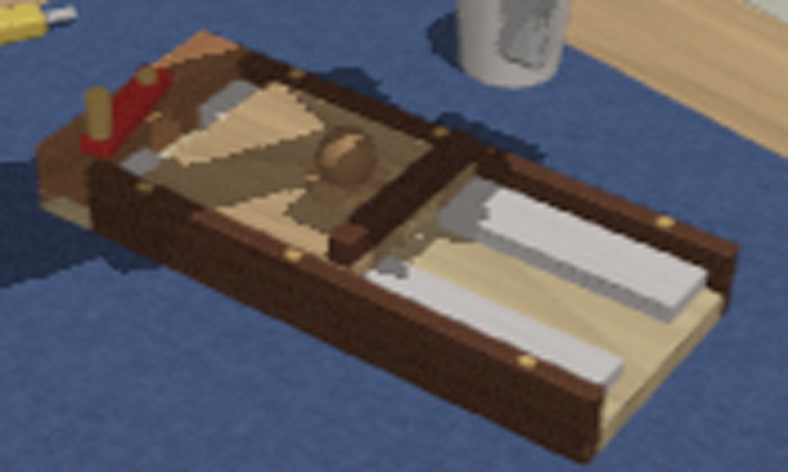

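Board now near the end block, apparently sunk between the guides; nut top at crop (346,130). Checking the height against the two hypotheses.

```bash
python3 - <<'E'
from h import *
O=np.array([.5916,.0362]);u=np.array([-.193,.981]);v=np.array([-.981,-.193])
def w(x,y,z): return [*(O+x*u+y*v),z,1]
def pr(X):
    q=P("side")@X;return ((q[:2]/q[2]-(265,180))*4.5).round()
for c in(.034,.038,.042):
  for z in(.021,.03): print(c,z,'nut',pr(w(c-.025,0,z+.058)),'batten rear top L/R',pr(w(c-.07,.06,z+.039)),pr(w(c-.07,-.06,z+.039)),'front L/R top',pr(w(c+.07,.06,z+.021)),pr(w(c+.07,-.06,z+.021)))
for t in(0.2,.25,.3,.4): print(t,w(.155-.06*np.sin(t),.06*np.cos(t),.084),pr(w(.155-.06*np.sin(t),.06*np.cos(t),.084)))
E
```

```text
0.034 0.021 nut [356. 128.] batten rear top L/R [359. 244.] [487. 134.] front L/R top [148. 176.] [281.  78.]
0.034 0.03 nut [356. 114.] batten rear top L/R [359. 230.] [488. 121.] front L/R top [147. 163.] [281.  65.]
0.038 0.021 nut [349. 126.] batten rear top L/R [353. 241.] [481. 132.] front L/R top [143. 174.] [275.  76.]
0.038 0.03 nut [350. 112.] batten rear top L/R [353. 227.] [482. 118.] front L/R top [142. 160.] [275.  63.]
0.042 0.021 nut [343. 123.] batten rear top L/R [346. 238.] [474. 129.] front L/R top [137. 171.] [270.  74.]
0.042 0.03 nut [343. 109.] batten rear top L/R [346. 224.] [475. 116.] front L/R top [136. 158.] [270.  61.]
0.2 [np.float64(0.5062988720788714), np.float64(0.16521215221800112), 0.084, 1] [91. 87.]
0.25 [np.float64(0.5075197527062789), np.float64(0.16247279711486953), 0.084, 1] [96. 88.]
0.3 [np.float64(0.5088760182432052), np.float64(0.15979788409183904), 0.084, 1] [101.  90.]
0.4 [np.float64(0.5119808142969243), np.float64(0.15466795006115944), 0.084, 1] [111.  91.]
```

View pics/c3.png

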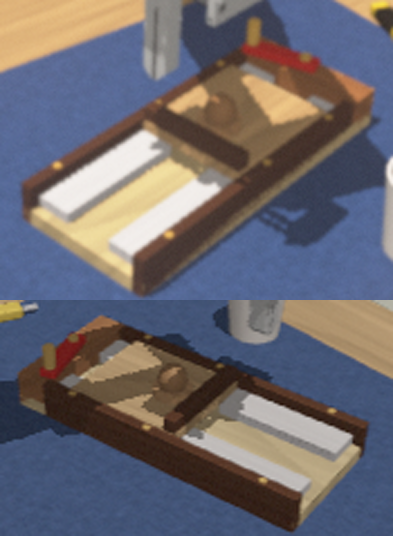

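The nut at row 130 matches the seated height (126–128) rather than riding (112), and the board is at x≈38 mm. Next I'll fly to the far side of the pin (θ≈0.25).

```bash
python3 -m inch '[[0,0.93,-0.245,0,0],[0,0.93,-0.245,0,0],[0,0.93,-0.245,0,0],[0,0.93,-0.245,0,0],[0,0.93,-0.245,0,0],[0,0.93,-0.245,0,0],[0,0.93,-0.245,0,0],[0,0.93,-0.245,0,0],[0,0.93,-0.245,0,0],[0,0,0,0.5,0],[0,0,0,0,0]]'; python3 - <<'E'
from h import *
s=arm.get_state();p=s['eef_pos'];O=np.array([.5916,.0362]);d=p[:2]-O;print(d@[-.193,.981],d@[-.981,-.193],p[2])
cv2.imwrite("pics/w2.png",imaging.capture("wrist")[:,:,::-1])
E
```

```text
t: 8.88
eef_pos: [0.4932, 0.1855, 0.1335]
orientation: [-179.7, 0.0, 101.2]
wrist_force: [-0.3, 0.2, -0.3]
gripper_width: 0.0006
grip_force: 0.0
0.1654242887711132 0.06772670458628322 0.13354707336592964
```

View pics/w2.png

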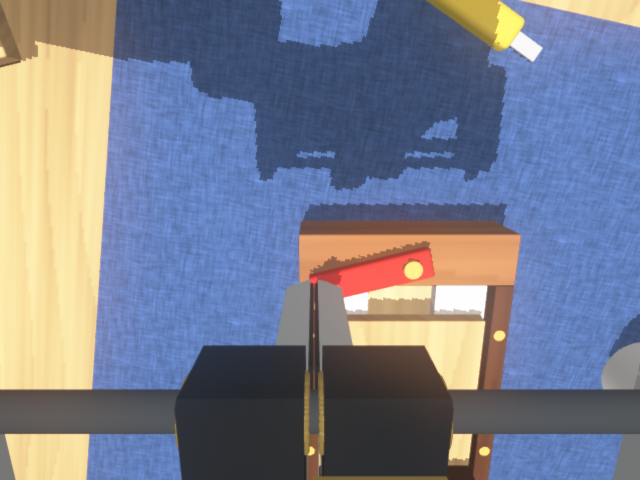

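The bar is at about 14°, matching the estimate; the pin is hidden behind the fingers, which are at (314,283). I'll descend and start pushing.

```bash
python3 -m inch '[[0,0,0.04,0.77,0],[0,0,0.04,0.77,0],[0,0,0.04,0.77,0],[0,-0.3,0,0,0],[0,-0.3,0,0,0],[0,-0.3,0,0,0],[0,-0.24,0.085,0,0],[0,-0.24,0.085,0,0]]'; python3 -m inch '[[0,-0.195,0.175,0,0],[0,-0.195,0.175,0,0],[0,-0.165,0.225,0,0],[0,-0.165,0.225,0,0],[0,-0.085,0.26,0,0],[0,-0.085,0.26,0,0],[0,0,0.12,0,0],[0,0,0,0,0]]'; python3 - <<'E'
from h import *
s=arm.get_state();p=s['eef_pos'];O=np.array([.5916,.0362]);d=p[:2]-O;print(d@[-.193,.981],d@[-.981,-.193],p[2])
E
```

```text
t: 9.93
eef_pos: [0.5138, 0.1481, 0.0684]
orientation: [179.7, -0.1, 101.2]
wrist_force: [2.6, 7.6, -0.1]
gripper_width: 0.0004
grip_force: 3.1
t: 10.92
eef_pos: [0.551, 0.1285, 0.0658]
orientation: [-178.9, -0.0, 101.2]
wrist_force: [-18.9, -3.5, 14.0]
gripper_width: 0.0005
grip_force: 9.8
0.09840373774167246 0.022017317537571773 0.0658486908872338
```

```bash
python3 -m inch '[[0,0,-0.5,0,0],[0,0,-0.5,0,0],[0,0,0,-1,0],[0,0,0,-1,0],[0,0,0,-1,0],[0,0,0,-1,0],[0,-1,-1,0,0],[0,-1,-1,0,0],[0,-1,-1,0,0],[0,-1,0,0,0],[0,0,0,0,0]]'; python3 - <<'E'
from h import *
a=imaging.capture("scene")[215:360,260:450,::-1];b=imaging.capture("side")[180:285,265:440,::-1]
cv2.imwrite("pics/c4.png",np.hstack([cv2.resize(a,(393,300),interpolation=2),cv2.resize(b,(400,300),interpolation=2)]))
E
```

```text
t: 12.3
eef_pos: [0.4658, -0.0132, 0.1878]
orientation: [179.9, 0.1, 101.0]
wrist_force: [-0.6, 0.5, 0.3]
gripper_width: 0.0001
grip_force: 0.0
```

View pics/c4.png

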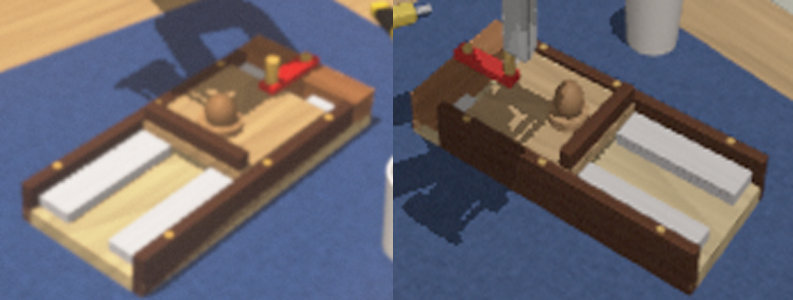

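The bar now points along the slide axis over the board's end: pin top is at (272,58) in the left crop and (509,57) in the right. I'll check the angle numerically.

```bash
python3 - <<'E'
from h import *
a=(272/2.068+260,58/2.069+215);b=(116/2.286+265,57/2.857+180)
X=tri(a,b);d=X[:2]-[.5916,.0362];x,y=d@[-.193,.981],d@[-.981,-.193]
print(X,x,y,np.arctan2(.155-x,y)); s=plane("scene",a,.084)-[.5916,.0362];print(s@[-.193,.981],s@[-.981,-.193])
E
```

```text
[0.56979035 0.12919166 0.07790817] 0.09543408029990835 0.003447876165315212 1.5129774729949175
0.09363914332559507 0.00024043132569718378
```

Latch is at about 1.51–1.57 rad, the board is seated and the arm is clear.

```bash
python3 -c "
from bench import arm
print(arm.sign_off())"
```

```text
the job is handed in; nothing more can be done
None
```

The job is handed in: by the camera checks the carrier board sits in its notches at about x = 38 mm, the turn button is at about 1.5 rad across its end, and the arm is clear at about 12 s; no verdict was returned.

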